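Set the roller gap of a nut cracker to its next notch and lock it

TASK

The roller gap of the nut cracker has been left between two settings. Crank the handwheel clockwise by its spinning handle, several turns, until the next notch in the rim of the index disc stands right under the place where the tooth of the lock arm comes down, then swing the raised lock arm over and press it down until its tooth is fully home in that notch. Let go of everything, and leave the other things on the table where they are.

Things in the scene. Friction and masses are not known exactly. Their poses are not given: they have to be found in the camera images.
- nut_cracker: roller nut cracker, green cast frame on a dark plank 250 x 420 x 20 mm; fixed. Origin at table level, straight under the index disc's axis; z up. Rollers and steel hopper (top 265 mm above the table, 165 to 325 mm along +y) lie on its +y side; the disc at the -y end, facing -y; the handwheel on the disc's -x side, the lock arm's post on its +x side
- index_disc (a joint): steel disc on a level axis along the nut cracker's y. Value in rad: 0, 0.628, 1.257, 1.885 when its 1st, 2nd, 3rd, 4th notch is at the top, under the lock's tooth. Turning the handwheel clockwise (seen from above) adds 0.157 a turn, 4 turns from notch to notch. Starts between 2nd and 3rd notch (0.67 to 0.81): the next notch is the 3rd, 2.9 to 3.7 turns away. The worm holds it where it is left
- handwheel (a joint): solid aluminium handwheel, 92 mm across, its rim 188 to 198 mm above the table, on an upright worm shaft; joint value in rad, grows clockwise seen from above; 40 times the value of joint index_disc. Turning it by hand takes about 1.5 N at the handle; it stays where it is left
- handwheel_axis (a point): point on the handwheel's upright axis, at its hub's top, 200 mm above the table
- handle_grip (a point): on the axis of the black handle that stands upright on the handwheel, 35 mm from the wheel's axis: 18 mm across, from 198 to 243 mm above the table; this point is 226 mm up. It spins freely on its own axis, so it can be held and carried round in a circle without turning the hand. With a notch at the top it is on the nut cracker's -x side of the wheel
- lock_arm (a joint): steel lock arm, a flat bar. Value in rad: 0 when down and level over the disc, tooth fully home in a notch, pointing to the nut cracker's -x; grows as it is raised; 1.57 upright; stop at 1.7, leaning back to +x. Starts raised at 1.35 to 1.65. Its hinge is stiff (0.07 N m): it stays where it is left. The tooth strikes the rim at about 0.1 unless a notch is within about 0.03 rad of the top
- lock_pivot (a point): point on the lock arm's level pivot axis (along the nut cracker's y), 178.5 mm above the table. The arm reaches 104 mm from it, 9 mm thick and 14 mm wide; under it, 75 mm from the pivot, is the tooth, 6 mm thick, sticking out 12 mm
- lock_tab (a point): middle of the outer face (upper, when down) of the 22 x 20 mm finger tab at the lock arm's end, 93 mm from the pivot and 4.5 mm off the bar's middle plane; the point's x axis points along the bar to the pivot, its z axis out of this face
- notch_station (a point): top of the index disc's rim, straight above its axis, 170 mm above the table: where the notch must stand. The disc is 130 mm across, 16 mm thick, axis 105 mm up. Its four notches, 36 degrees apart, are 12 mm wide at the mouth, 9 mm at the depth the tooth reaches, 12 mm deep. As the handwheel turns clockwise the rim's top moves to the nut cracker's -x
- hammer_stone: rough grey hammer stone 94 mm across, 47 mm high; bystander
- nut_bowl: aluminium bowl 196 mm across, with whole nuts, 85 mm high; bystander
- seed_tray: aluminium tray 150 x 200 mm with black seeds, 55 mm high; bystander
- shell_tray: steel tray 170 x 220 mm with broken shells, 65 mm high; bystander
- wrench: steel wrench 170 mm long, lying flat on the nut cracker's plank; bystander
- brush: brush 200 mm long, lying flat beside the plank; bystander
- mug: steel mug 76 mm across, 85 mm high; bystander
- loose_nut0: single brown nut, 23 mm; bystander
- loose_nut1: single brown nut, 23 mm; bystander

How it is judged:
By the outcome, as a careful person would: the job done as asked, in the order asked, and still so for the second after the job is handed in, with the robot touching nothing.
It also fails if it takes over 66 s, if anything falls off the work surface, if the arm or the gripper's body presses on something with over 40 N, if the wrist force passes 120 N, or if a joint passes its speed limit or range.

ROBOT

A 6-joint arm with a two-finger parallel gripper is mounted at the origin on the work surface. World frame = base frame: x ahead of the robot, y to its left, z up, the work surface at z = 0. Lengths are in m, angles in rad, forces in N, time in s.
With the tool pointing down it reaches from about 0.325 to 1 m from the base axis. Payload 5.1 kg.
Tool frame: the origin (TCP) lies midway between the tips of the shut fingers; the grasp point (between the pads) lies pinch_z behind it (pinch_z is the distance from the TCP to the grasp point, in m); z points along the fingers, y is the line along which they close (so a half turn about z gives the same grasp; the last joint's range is limited). The gripper opens to 85 mm and grips with 20 to 120 N. Pads are 22 mm wide; open, the fingers measure 114 mm over their backs; the gripper's body (76 mm by 85 mm) begins 54 mm behind the grasp point. The pads swing forward as they close: fully open they stand 13 mm farther back than shut.
Start: joints at [-1.399, 0.124, 1.65, -0, 1.367, -0.083], TCP at [0.164, -0.629, 0.231] pointing down, gripper open.
Joint ranges: [-2.61, 2.61], [-1.02, 2.33], [0.03, 2.71], [-1.35, 4.49], [0.32, 2.68], [-2.91, 2.91]. Speed limits (rad/s): [2.57, 2.57, 3.14, 3.14, 3.14, 3.14].

INTERFACE

Orientations are given as a rotation vector (axis times angle).
In Python, from cell import * gives the robot as it stands. The module is installed in compiled form; this text tells all that it offers.
- The arm moves only by the shell command python3 -m creep 'ROWS' [FORCE]. ROWS is JSON, a list of rows, each an object of numbers: "x", "y", "z": the shift along the tool's x, y, z scaled (see below); "turn": the turn about the tool's z scaled (see below); "gripper": the opening, from -1 (shut) to 1 (fully open), so that 0 is half open. A call has 1 to 12 rows; each row shifts and turns the commanded pose from where the row before left it, along the tool's axes as they then stand; what a row does not reach is not made up. The controller multiplies each number of a shift by 0.02 m and each number of a turn by 0.12 rad. A row lasts 1/8 s, in which the tool goes at most 62.5 mm and 10.7 degrees, less where a joint would pass 70% of its speed; a pose out of reach is approached as far as the arm can. A call with a number of a shift or a turn outside -1 to 1 is refused whole. A call with a gripper value outside its range is refused whole. The fingers move at their own pace and stop on an object; FORCE is the grip in N (left out, the last holds). Time passes only in rows, so rows that do not move let the fingers close. It gives the time, the measured TCP pose, the force, the opening and the grip force at its end, in the units of the state.
- sense(): the state, without advancing time (a new reading comes with each control period).
- capture(name): name is "side" or "top" or "wrist"; returns the picture (420x560x3 uint8, red, green, blue); there is no depth.
- camera_model(name): a dict with "fx", "fy", "cx", "cy" (pixels), "k1" (the pictures are not rectified: a ray, as slopes to the right and down, at radius r is drawn at 1 + k1 r^2 times it, then the intrinsics apply), "xyz" and "rotation" of the camera in the world. Camera axes: x right, y down, z forward; pixel columns grow to the right and rows downward; lengths in m; the calibration is good to about 2 mm. A picture is of the moment at which its call begins: read the wrist's pose just before it. camera_model takes no time and is no camera call; for the wrist camera it gives the pose at the moment of the call.
- job_done(): hands the job in; it is judged then, once.
Trained networks look in the newest picture that a camera, given by its name, has taken for a name from the list of things; names that differ only in an ending like _2 or _b are one class to them, and where a whole thing is asked for, a point or a joint stands for the part that bears it (a point fixed in the world has none). Each returns a list of dicts, best first, with "p" (0 to 1); they miss things now and then, are a little off and sometimes report something else, mostly with a low value. They report only what shows in the picture. A call takes as long as a camera call.
- boxes_of(thing, camera): "location" ([x, y, z] in m, in the coordinates of the camera as it stood for that picture, good to about 4 mm: the middle of the surface that is visible of it).
The state is a dict: "t": time; "joint_positions": joint angles; "joint_vel": joint speeds; "joint_torque": joint torques, N m; "eef_pos": TCP position; "eef_rot": TCP orientation; "ft_force": force on the tool from outside, world axes, zero at the start; "ft_torque": the same for the moment, N m; "gripper_width": finger opening in m; "finger_force": force on a finger pad.
Only numpy, scipy, OpenCV 4.12 (cv2) and the standard library are available. Lean on these libraries where they do the work, as an engineer would, in place of code of your own. Each camera call takes 0.05 s, during which the arm holds its last target. There are 200 camera calls.

## Working session

There is one attempt and no reset: what is moved stays moved. The work goes in short steps, Python scripts to look and compute and a shell command to move; the robot and the scene stay as the last step left them, time stands still between calls to the robot, and variables do not carry over. Pictures are saved under pics/ and viewed, at most 10 in all, crops included, and the job is handed in when it is done.

```bash
mkdir -p pics
cat > h.py <<'E'
from cell import *
import numpy as np, cv2
from scipy.spatial.transform import Rotation as R
def Rm(c):
    r=np.array(c["rotation"],float)
    return r if r.shape==(3,3) else (R.from_rotvec(r).as_matrix() if r.size==3 else R.from_quat(r).as_matrix())
def ray(c,u,v):
    x=(u-c["cx"])/c["fx"];y=(v-c["cy"])/c["fy"];a,b=x,y
    for _ in range(20):
        k=1+c["k1"]*(a*a+b*b);a,b=x/k,y/k
    return Rm(c)@np.array([a,b,1.])
def atz(c,u,v,z):
    d=ray(c,u,v);p=np.array(c["xyz"]);return p+d*(z-p[2])/d[2]
def proj(c,P):
    q=Rm(c).T@(np.array(P)-c["xyz"]);a,b=q[0]/q[2],q[1]/q[2];k=1+c["k1"]*(a*a+b*b)
    return np.array([c["fx"]*a*k+c["cx"],c["fy"]*b*k+c["cy"]])
def find(n,cam,c):
    return [(np.round(np.array(c["xyz"])+Rm(c)@np.array(o["location"]),4).tolist(),round(o["p"],2)) for o in boxes_of(n,cam)[:3]]
def snap(cam,f):
    c=camera_model(cam);im=capture(cam);cv2.imwrite("pics/"+f,im[:,:,::-1]);return c,im
E
python3 - <<'E'
from h import *
s=sense();print({k:np.round(v,3).tolist() for k,v in s.items()})
for cam in("side","top"):
    c,im=snap(cam,cam+"0.png");print(cam,c)
    for n in("nut_cracker","index_disc","handwheel","handle_grip","handwheel_axis","lock_arm","lock_pivot","lock_tab","notch_station"):
        try: print(n,find(n,cam,c))
        except Exception as e: print(n,e)
E
```

```text
{'t': 0.0, 'joint_positions': [-1.399, 0.125, 1.652, -0.0, 1.367, -0.083], 'joint_vel': [0.001, -0.0, 0.001, 0.001, -0.001, 0.003], 'joint_torque': [-0.0, -42.362, -36.545, -0.0, 0.007, -0.0], 'eef_pos': [0.164, -0.628, 0.23], 'eef_rot': [-3.114, -0.399, 0.0], 'ft_force': [-0.13, 0.516, 0.307], 'ft_torque': [0.026, -0.004, 0.026], 'finger_force': 0.0, 'gripper_width': 0.085}
side {'fx': 498.35577616513604, 'fy': 498.35577616513604, 'cx': 275.2021059696819, 'cy': 214.28327073822715, 'k1': 0.03990471334481867, 'xyz': array([0.21532526, 1.07259927, 1.10541754]), 'rotation': array([-0.37526134,  2.71146953, -1.24796567])}
nut_cracker [([0.5993, 0.2243, 0.1441], 0.86)]
index_disc []
handwheel [([0.5492, 0.0144, 0.1947], 0.88)]
handle_grip [([0.5733, 0.0311, 0.2269], 0.41)]
handwheel_axis [([0.5943, 0.2209, 0.1438], 0.91), ([0.5059, -0.1566, 0.0399], 0.56)]
lock_arm [([0.6025, 0.2242, 0.1419], 0.43), ([0.5081, -0.1583, 0.0359], 0.39)]
lock_pivot [([0.5946, 0.2219, 0.1463], 0.94)]
lock_tab [([0.6834, -0.0305, 0.2345], 0.63)]
notch_station [([0.5963, 0.2179, 0.1442], 0.71), ([0.3492, -0.4261, 0.0543], 0.39)]
top {'fx': 392.82727418472115, 'fy': 392.82727418472115, 'cx': 284.9577723052461, 'cy': 210.27083622806583, 'k1': 0.02369674647780111, 'xyz': array([0.25001325, 0.00602422, 1.4362616 ]), 'rotation': array([-2.06721447,  2.12881997, -0.25949997])}
nut_cracker [([0.604, 0.1463, 0.1402], 0.67), ([0.382, 0.4797, 0.0198], 0.66)]
index_disc [([0.5907, 0.122, 0.1378], 0.83), ([0.4237, 0.0406, 0.0217], 0.73)]
handwheel [([0.5536, 0.0011, 0.1934], 0.63), ([0.3818, 0.4774, 0.0232], 0.45)]
handle_grip []
handwheel_axis [([0.6028, 0.151, 0.1452], 0.81)]
lock_arm [([0.6829, -0.0342, 0.2574], 0.58)]
lock_pivot [([0.6013, 0.1467, 0.1438], 0.75)]
lock_tab [([0.6764, -0.036, 0.2608], 0.45)]
notch_station [([0.6, 0.1461, 0.143], 0.83)]
```

View pics/side0.png

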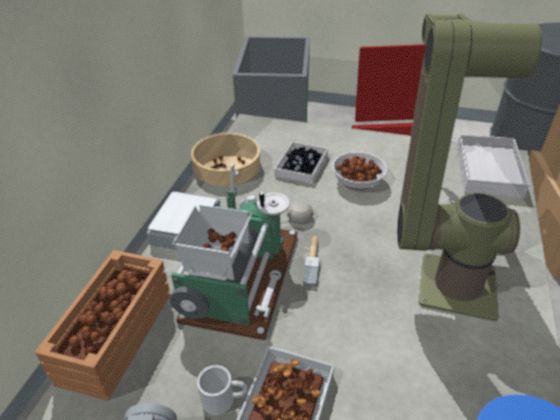

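View pics/top0.png

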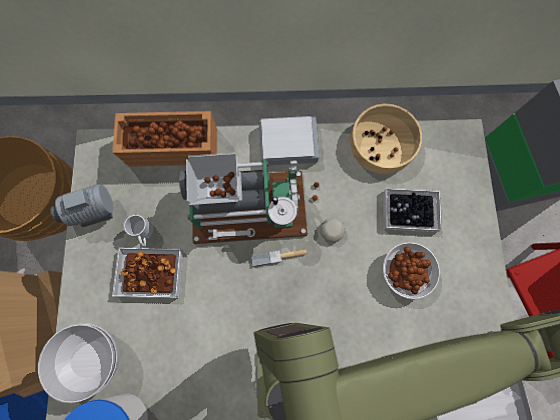

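The top view shows the handwheel at about (283,210), the raised arm at (293,175) and the plank from (193,240) to (307,237). The side view shows the wheel at (270,203). I'll zoom in on both.

Run:
```python
import cv2,numpy as np
a=cv2.imread("pics/top0.png")[150:250,180:330];b=cv2.imread("pics/side0.png")[155:255,200:350]
f=lambda i:cv2.resize(i,None,fx=5,fy=5,interpolation=cv2.INTER_CUBIC)[:,:750]
cv2.imwrite("pics/topz.png",f(a));cv2.imwrite("pics/sidez.png",f(b))
```

```text
(no output)
```

View pics/topz.png

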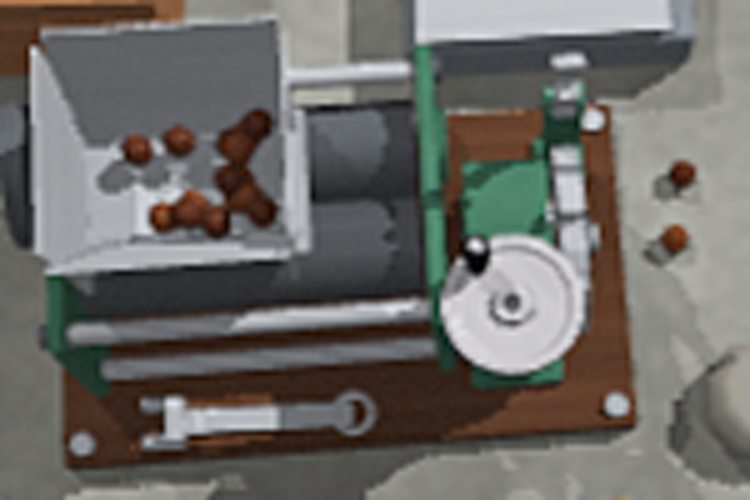

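View pics/sidez.png

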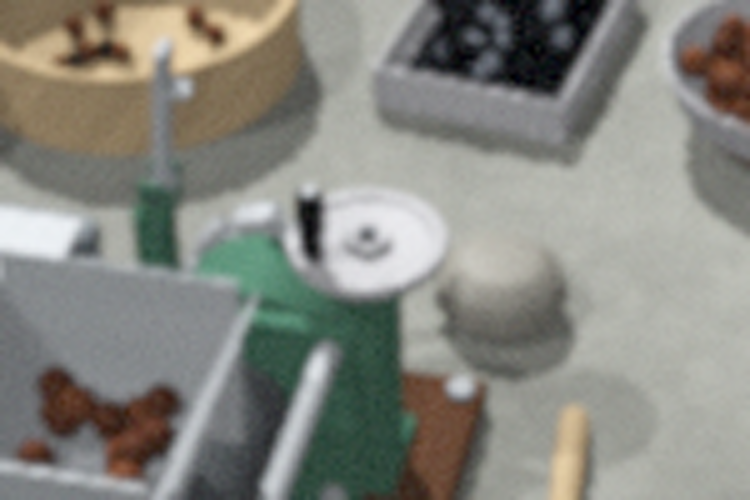

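Run:
```python
from h import *
t=camera_model("top");s=camera_model("side")
T=lambda u,v,z:np.round(atz(t,180+u/5-.4,150+v/5-.4,z),4)
S=lambda u,v,z:np.round(atz(s,200+u/5-.4,155+v/5-.4,z),4)
print("hub",T(512,303,.2),S(368,238,.2)); print("handle top",T(476,247,.243),S(310,188,.243))
print("handle bottom side",S(312,258,.198))
a,b,d=T(68,467,.02),T(633,425,.02),T(605,105,.02);print("plank",a,b,d,np.linalg.norm(a-b))
for p in(a-b,):print("yaw of +y from world y",np.arctan2(-p[0],p[1]))
# tab triangulation
def tri(u,v,u2,v2):
    p,q=np.array(t["xyz"]),np.array(s["xyz"]);d=ray(t,180+u/5-.4,150+v/5-.4);e=ray(s,200+u2/5-.4,155+v2/5-.4)
    k=np.linalg.lstsq(np.c_[d,-e],q-p,rcond=None)[0];return (p+k[0]*d).round(4),(q+k[1]*e).round(4)
print("arm tip",tri(568,62,163,45)); print("hub",tri(512,303,368,238),"handle",tri(476,247,310,188))
```

```text
hub [0.5508 0.0014 0.2   ] [0.5469 0.0062 0.2   ]
handle top [0.5773 0.0232 0.243 ] [0.5753 0.0225 0.243 ]
handle bottom side [0.5735 0.0296 0.198 ]
plank [0.4815 0.3262 0.02  ] [ 0.5003 -0.0851  0.02  ] [ 0.7475 -0.0743  0.02  ] 0.4117294378593787
yaw of +y from world y 0.0456769353704346
arm tip (array([ 0.6844, -0.0375,  0.282 ]), array([ 0.6822, -0.0378,  0.2812]))
hub (array([0.5517, 0.0014, 0.1964]), array([0.5485, 0.0011, 0.1956])) handle (array([0.577 , 0.0232, 0.2439]), array([0.5751, 0.023 , 0.2434]))
```

```bash
python3 -c "
import cell;print([n for n in dir(cell) if n[0]!='_'],getattr(cell,'pinch_z',None))"
python3 -m creep '[{"z":-1,"turn":1},{"z":-1,"turn":1},{"z":-1,"turn":0.1},{"z":-1,"x":0.6,"y":-1},{"z":-1,"x":0.6,"y":-1},{"z":-1,"x":0.6,"y":-1},{"x":0.6,"y":-1},{"x":0.6,"y":-1},{"x":0.6,"y":-1},{"x":0.6,"y":-1},{"x":0.6,"y":-1},{"x":0.6,"y":-1}]' 30
```

```text
['MotionError', 'boxes_of', 'camera_model', 'capture', 'job_done', 'pinch_z', 'sense'] 0.0187schema error: expected keys x, y, z, turn, gripper
```

```bash
python3 -m creep '[{"x":0,"y":0,"z":-1,"turn":1,"gripper":1},{"x":0,"y":0,"z":-1,"turn":1,"gripper":1},{"x":0,"y":0,"z":-1,"turn":0.1,"gripper":1},{"z":-1,"x":0.6,"y":-1,"turn":0,"gripper":1},{"z":-1,"x":0.6,"y":-1,"turn":0,"gripper":1},{"z":-1,"x":0.6,"y":-1,"turn":0,"gripper":1},{"x":0.6,"y":-1,"z":0,"turn":0,"gripper":1},{"x":0.6,"y":-1,"z":0,"turn":0,"gripper":1},{"x":0.6,"y":-1,"z":0,"turn":0,"gripper":1},{"x":0.6,"y":-1,"z":0,"turn":0,"gripper":1},{"x":0.6,"y":-1,"z":0,"turn":0,"gripper":1},{"x":0.6,"y":-1,"z":0,"turn":0,"gripper":1}]' 30
```

```text
t: 2.5
eef_pos: [0.2721, -0.4473, 0.3512]
eef_rot: [-3.141, -0.005, 0.0]
ft_force: [0.0, 0.1, 0.4]
gripper_width: 0.0849
finger_force: 0.0
```

```bash
python3 -m creep '[{"x":0.65,"y":-1,"z":0,"turn":0,"gripper":1},{"x":0.65,"y":-1,"z":0,"turn":0,"gripper":1},{"x":0.65,"y":-1,"z":0,"turn":0,"gripper":1},{"x":0.65,"y":-1,"z":0,"turn":0,"gripper":1},{"x":0.65,"y":-1,"z":0,"turn":0,"gripper":1},{"x":0.65,"y":-1,"z":0,"turn":0,"gripper":1},{"x":0.65,"y":-1,"z":0,"turn":0,"gripper":1},{"x":0.65,"y":-1,"z":0,"turn":0,"gripper":1},{"x":0.65,"y":-1,"z":0,"turn":0,"gripper":1},{"x":0.65,"y":-1,"z":0,"turn":0,"gripper":1},{"x":0.65,"y":-1,"z":0,"turn":0,"gripper":1},{"x":0.65,"y":-1,"z":0,"turn":0,"gripper":1}]'
python3 -m creep '[{"x":0.7,"y":-1,"z":0,"turn":0,"gripper":1},{"x":0.7,"y":-1,"z":0,"turn":0,"gripper":1},{"x":0.7,"y":-1,"z":0,"turn":0,"gripper":1},{"x":0.7,"y":-1,"z":0,"turn":0,"gripper":1},{"x":0.7,"y":-1,"z":0,"turn":0,"gripper":1},{"x":0.6,"y":-1,"z":0,"turn":0,"gripper":1},{"x":0,"y":-1,"z":0,"turn":0,"gripper":1},{"x":0,"y":-1,"z":0,"turn":0,"gripper":1},{"x":0,"y":0,"z":0,"turn":0,"gripper":1},{"x":0,"y":0,"z":0,"turn":0,"gripper":1}]'
python3 - <<'E'
from h import *
c,im=snap("wrist","w0.png");print(c)
for n in("handwheel","handle_grip","lock_arm","lock_tab","index_disc"): print(n,find(n,"wrist",c))
E
```

```text
t: 4.0
eef_pos: [0.427, -0.2068, 0.3514]
eef_rot: [3.141, 0.005, 0.0]
ft_force: [-0.1, 0.9, 0.9]
gripper_width: 0.0856
finger_force: 0.0
t: 5.25
eef_pos: [0.5081, -0.0481, 0.3514]
eef_rot: [3.141, 0.005, 0.0]
ft_force: [-0.3, 1.0, -0.8]
gripper_width: 0.0858
finger_force: 0.0
{'fx': 320.85835045379423, 'fy': 320.85835045379423, 'cx': 276.2839966984604, 'cy': 209.87584287451133, 'k1': -0.03134329229396623, 'xyz': array([ 0.57588028, -0.04831764,  0.49482154]), 'rotation': array([ 2.08569829, -2.075504  , -0.27700169])}
handwheel [([0.5547, 0.0039, 0.1988], 0.58)]
handle_grip [([0.5798, 0.0189, 0.2382], 0.88)]
lock_arm [([0.6925, -0.128, 0.0201], 0.56)]
lock_tab []
index_disc [([0.6131, 0.0981, 0.1372], 0.77)]
```

View pics/w0.png

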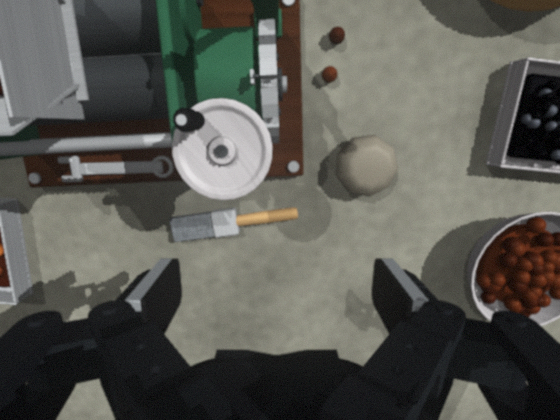

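Wrist view: hub at (221,152), handle top at (187,118), disc rim edge-on at x≈268, with the lock arm out of frame at the top.

Run:
```python
from h import *
c=camera_model("wrist")
h=atz(c,222,152,.2);g=atz(c,187,116,.243);g2=atz(c,190,120,.243);print(h,g,g2)
print("rim ell center",atz(c,222,149,.196))
for y,z in((75,.17),(20,.15)):
  print([atz(c,u,y,z).round(4) for u in(259,279)])
print("angle",[np.degrees(np.arctan2(*(q-h)[[1,0]])) for q in(g,g2)],np.linalg.norm(g-h),np.linalg.norm(g2-h))
```

```text
[0.5505267 0.0008579 0.2      ] [0.5812048  0.01914303 0.243     ] [0.57827157 0.01704199 0.243     ]
rim ell center [0.55291143 0.00142735 0.196     ]
[array([ 0.6202, -0.0318,  0.17  ]), array([ 0.6203, -0.0508,  0.17  ])]
[array([ 0.6732, -0.0312,  0.15  ]), array([ 0.6732, -0.0506,  0.15  ])]
angle [np.float64(30.796293817613115), np.float64(30.255789391895192)] 0.05589715349318878 0.05367218037050386
```

```bash
python3 -m creep '[{"x":0.9,"y":-0.85,"z":0,"turn":0,"gripper":0},{"x":0.9,"y":-0.85,"z":0,"turn":0,"gripper":0},{"x":0.9,"y":-0.85,"z":0,"turn":0,"gripper":0},{"x":0.85,"y":-0.85,"z":0,"turn":0,"gripper":0},{"x":0,"y":0,"z":0.9,"turn":0,"gripper":0},{"x":0,"y":0,"z":0.9,"turn":0,"gripper":0},{"x":0,"y":0,"z":0.9,"turn":0,"gripper":0},{"x":0,"y":0,"z":0.5,"turn":0,"gripper":0},{"x":0,"y":0,"z":0,"turn":0,"gripper":0}]'
python3 - <<'E'
from h import *
print(sense()["gripper_width"]);c,im=snap("wrist","w1.png")
print(find("handle_grip","wrist",c))
E
```

```text
t: 6.68
eef_pos: [0.5783, 0.0199, 0.286]
eef_rot: [-3.142, -0.004, 0.003]
ft_force: [0.3, 0.2, -0.6]
gripper_width: 0.0427
finger_force: 0.0
0.04267495899360406
[([0.5852, 0.0228, 0.2381], 0.85)]
```

View pics/w1.png

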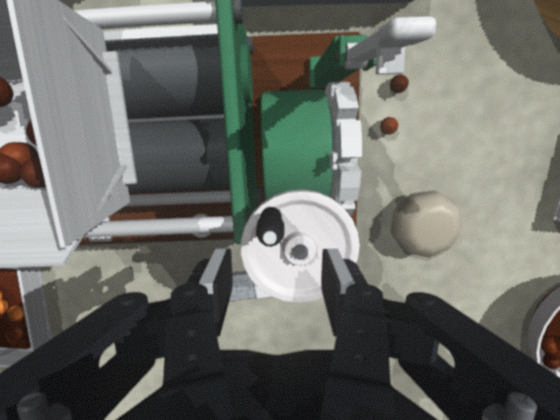

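The handle's top cap is at (270,237), the hub at (300,249), the arm tip at about (428,28), and the disc rim runs along x≈345 between y 85 and 205.

Run:
```python
from h import *
c=camera_model("wrist")
h=atz(c,300,250,.2);g=atz(c,270,237,.245);print(h,g,np.degrees(np.arctan2(*(g-h)[[1,0]])),np.linalg.norm((g-h)[:2]))
print("rim c",atz(c,300,246,.196))
print("disc y",[atz(c,u,139,.168).round(4) for u in(338,361)])
t=camera_model("top");p,d=np.array(t["xyz"]),ray(t,293.2,162)
q,e=np.array(c["xyz"]),ray(c,430,26)
k=np.linalg.lstsq(np.c_[d,-e],q-p,rcond=None)[0];print("tip",p+k[0]*d,q+k[1]*e)
print("arm foot",atz(c,352,60,.1785))
```

```text
[0.55241045 0.00128609 0.2       ] [0.57927857 0.02354796 0.245     ] 39.64381599723894 0.034892505067448766
rim c [0.55414219 0.00104917 0.196     ]
disc y [array([ 0.6351, -0.0296,  0.168 ]), array([ 0.6353, -0.0482,  0.168 ])]
tip [ 0.6789278  -0.03696409  0.29651367] [ 0.68323838 -0.03808865  0.29817827]
arm foot [ 0.69232258 -0.03503981  0.1785    ]
```

```bash
python3 -m creep '[{"x":0,"y":-0.12,"z":0.5,"turn":0,"gripper":0},{"x":0,"y":0,"z":0.9,"turn":0,"gripper":0},{"x":0,"y":0,"z":0.9,"turn":0,"gripper":0},{"x":0,"y":0,"z":0.9,"turn":0,"gripper":0},{"x":0,"y":0,"z":0.7,"turn":0,"gripper":0},{"x":0,"y":0,"z":0,"turn":0,"gripper":0},{"x":0,"y":0,"z":0,"turn":0,"gripper":-1},{"x":0,"y":0,"z":0,"turn":0,"gripper":-1},{"x":0,"y":0,"z":0,"turn":0,"gripper":-1},{"x":0,"y":0,"z":0,"turn":0,"gripper":-1},{"x":0,"y":0,"z":0,"turn":0,"gripper":-1},{"x":0,"y":0,"z":0,"turn":0,"gripper":-1}]' 25
```

```text
t: 8.28
eef_pos: [0.5796, 0.0227, 0.2104]
eef_rot: [-3.141, -0.004, -0.003]
ft_force: [1.4, 1.2, 3.9]
gripper_width: 0.0173
finger_force: 25.6
```

```bash
python3 -m creep '[{"x":0.34,"y":0.84,"z":0,"turn":0,"gripper":-1},{"x":-0.13,"y":0.9,"z":0,"turn":0,"gripper":-1},{"x":-0.56,"y":0.71,"z":0,"turn":0,"gripper":-1},{"x":-0.84,"y":0.34,"z":0,"turn":0,"gripper":-1},{"x":-0.9,"y":-0.13,"z":0,"turn":0,"gripper":-1},{"x":-0.71,"y":-0.56,"z":0,"turn":0,"gripper":-1},{"x":0,"y":0,"z":0,"turn":0,"gripper":-1}]'
```

```text
t: 9.15
eef_pos: [0.5232, -0.0188, 0.2103]
eef_rot: [-3.14, -0.005, -0.004]
ft_force: [2.5, 3.6, 5.4]
gripper_width: 0.017
finger_force: 25.8
```

```bash
python3 -m creep '[{"x":-0.34,"y":-0.84,"z":0,"turn":0,"gripper":-1},{"x":0.13,"y":-0.9,"z":0,"turn":0,"gripper":-1},{"x":0.56,"y":-0.71,"z":0,"turn":0,"gripper":-1},{"x":0.84,"y":-0.34,"z":0,"turn":0,"gripper":-1},{"x":0.9,"y":0.13,"z":0,"turn":0,"gripper":-1},{"x":0.71,"y":0.56,"z":0,"turn":0,"gripper":-1},{"x":0.34,"y":0.84,"z":0,"turn":0,"gripper":-1},{"x":-0.13,"y":0.9,"z":0,"turn":0,"gripper":-1},{"x":-0.56,"y":0.71,"z":0,"turn":0,"gripper":-1},{"x":-0.84,"y":0.34,"z":0,"turn":0,"gripper":-1},{"x":-0.9,"y":-0.13,"z":0,"turn":0,"gripper":-1},{"x":-0.71,"y":-0.56,"z":0,"turn":0,"gripper":-1}]'
```

```text
t: 10.65
eef_pos: [0.5236, -0.0197, 0.2103]
eef_rot: [-3.141, -0.003, -0.005]
ft_force: [9.7, 5.1, 3.2]
gripper_width: 0.0171
finger_force: 25.6
```

```bash
python3 -m creep '[{"x":-0.34,"y":-0.84,"z":0,"turn":0,"gripper":-1},{"x":0.13,"y":-0.9,"z":0,"turn":0,"gripper":-1},{"x":0.56,"y":-0.71,"z":0,"turn":0,"gripper":-1},{"x":0.84,"y":-0.34,"z":0,"turn":0,"gripper":-1},{"x":0.9,"y":0.13,"z":0,"turn":0,"gripper":-1},{"x":0.71,"y":0.56,"z":0,"turn":0,"gripper":-1},{"x":0.34,"y":0.84,"z":0,"turn":0,"gripper":-1},{"x":-0.13,"y":0.9,"z":0,"turn":0,"gripper":-1},{"x":-0.56,"y":0.71,"z":0,"turn":0,"gripper":-1},{"x":-0.84,"y":0.34,"z":0,"turn":0,"gripper":-1},{"x":-0.9,"y":-0.13,"z":0,"turn":0,"gripper":-1},{"x":-0.71,"y":-0.56,"z":0,"turn":0,"gripper":-1}]'
```

```text
t: 12.15
eef_pos: [0.5236, -0.0197, 0.2103]
eef_rot: [-3.142, -0.003, -0.005]
ft_force: [9.2, 4.2, 3.8]
gripper_width: 0.0174
finger_force: 25.7
```

```bash
python3 -m creep '[{"x":-0.34,"y":-0.84,"z":0,"turn":0,"gripper":-1},{"x":0.13,"y":-0.9,"z":0,"turn":0,"gripper":-1},{"x":0.56,"y":-0.71,"z":0,"turn":0,"gripper":-1},{"x":0.84,"y":-0.34,"z":0,"turn":0,"gripper":-1},{"x":0.9,"y":0.13,"z":0,"turn":0,"gripper":-1},{"x":0.71,"y":0.56,"z":0,"turn":0,"gripper":-1},{"x":0.34,"y":0.84,"z":0,"turn":0,"gripper":-1},{"x":-0.13,"y":0.9,"z":0,"turn":0,"gripper":-1},{"x":-0.56,"y":0.71,"z":0,"turn":0,"gripper":-1},{"x":-0.84,"y":0.34,"z":0,"turn":0,"gripper":-1},{"x":-0.9,"y":-0.13,"z":0,"turn":0,"gripper":-1},{"x":-0.71,"y":-0.56,"z":0,"turn":0,"gripper":-1}]'
```

```text
t: 13.65
eef_pos: [0.5236, -0.0196, 0.2103]
eef_rot: [3.141, 0.003, 0.004]
ft_force: [8.8, 3.9, 5.0]
gripper_width: 0.0172
finger_force: 25.8
```

```bash
python3 -m creep '[{"x":-0.22,"y":-0.5,"z":0,"turn":0,"gripper":-1},{"x":-0.11,"y":-0.5,"z":0,"turn":0,"gripper":-1},{"x":0,"y":0,"z":0,"turn":0,"gripper":-1},{"x":0,"y":0,"z":0,"turn":0,"gripper":-1}]'
```

```text
t: 14.15
eef_pos: [0.5165, 0.0009, 0.2103]
eef_rot: [-3.141, -0.005, 0.0]
ft_force: [0.1, 1.5, 8.0]
gripper_width: 0.0175
finger_force: 26.1
```

```bash
python3 -m creep '[{"x":0,"y":0,"z":0,"turn":0,"gripper":0},{"x":0,"y":0,"z":0,"turn":0,"gripper":0},{"x":0,"y":0,"z":0,"turn":0,"gripper":0},{"x":0,"y":0,"z":-0.5,"turn":0,"gripper":0},{"x":0,"y":0,"z":-1,"turn":0,"gripper":0},{"x":0,"y":0,"z":-1,"turn":0,"gripper":0},{"x":0,"y":0,"z":-1,"turn":0,"gripper":-1},{"x":0.5,"y":0.5,"z":-1,"turn":0,"gripper":-1},{"x":0.5,"y":0.5,"z":-1,"turn":0,"gripper":-1},{"x":0.5,"y":0.5,"z":-1,"turn":0,"gripper":-1},{"x":0.5,"y":0.5,"z":-0.5,"turn":0,"gripper":-1},{"x":0,"y":0,"z":0,"turn":0,"gripper":-1}]'
python3 - <<'E'
from h import *
c,im=snap("wrist","w2.png");print(c["xyz"],sense()["gripper_width"])
for n in("handle_grip","lock_arm","lock_tab"):print(n,find(n,"wrist",c))
im=cv2.resize(im[:300,180:480,::-1],None,fx=2,fy=2,interpolation=cv2.INTER_CUBIC);cv2.imwrite("pics/w2z.png",im)
E
```

```text
t: 15.65
eef_pos: [0.5573, -0.0401, 0.3504]
eef_rot: [3.141, 0.003, 0.002]
ft_force: [-0.1, 0.1, 0.0]
gripper_width: -0.0002
finger_force: 0.0
[ 0.62487752 -0.04043056  0.49396261] 8.553645336094056e-05
handle_grip [([0.5195, -0.0045, 0.2358], 0.78)]
lock_arm [([0.6837, -0.0408, 0.2762], 0.89)]
lock_tab [([0.6819, -0.0355, 0.2784], 0.87)]
```

View pics/w2z.png

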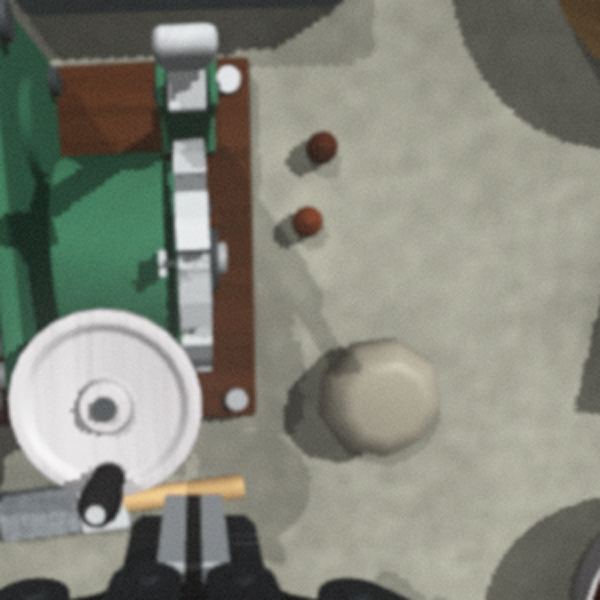

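Run:
```python
from h import *
c=camera_model("wrist");W=lambda u,v,z:atz(c,180+u/2-.25,v/2-.25,z).round(4)
h=W(104,409,.2);g=W(95,515,.244);print("hub",h,"handle",g,np.degrees(np.arctan2(*(g-h)[[1,0]])))
print("disc axis",W(222,258,.105),W(162,263,.105))
print("tip corners",[W(u,v,.2825) for u,v in((155,28),(217,28),(155,58),(217,58))])
print("rim boundaries",[W(195,v,.17)[0] for v in(188,249,268)],"rim y",W(173,215,.17)[1],W(209,215,.17)[1])
O=np.array([.606,-.0375])
for x in(.600,.605,.610):print(x,[(proj(c,[x+d,-.038,z])-[180,0])*2 for d,z in((0,.17),(.075,.1785))])
```

```text
hub [0.5498 0.0025 0.2   ] handle [0.5154 0.0014 0.244 ] -178.16849159199268
disc axis [ 0.6172 -0.0557  0.105 ] [ 0.6141 -0.0206  0.105 ]
tip corners [array([ 0.6859, -0.0277,  0.2825]), array([ 0.686 , -0.0458,  0.2825]), array([ 0.6779, -0.0276,  0.2825]), array([ 0.6779, -0.0459,  0.2825])]
rim boundaries [np.float64(0.6506), np.float64(0.6225), np.float64(0.6135)] rim y -0.0292 -0.0464
0.6 [array([190.59930264, 295.47415478]), array([191.18293197, 129.26423235])]
0.605 [array([190.64065561, 285.17399448]), array([191.23100008, 117.39618042])]
0.61 [array([190.6823694 , 274.79415869]), array([191.27948671, 105.43962192])]
```

```bash
python3 -m creep '[{"x":1,"y":0,"z":0,"turn":0,"gripper":-1},{"x":1,"y":0,"z":0,"turn":0,"gripper":-1},{"x":1,"y":0,"z":0,"turn":0,"gripper":-1},{"x":1,"y":0,"z":0,"turn":0,"gripper":-1},{"x":1,"y":0,"z":0,"turn":0,"gripper":-1},{"x":1,"y":0,"z":0,"turn":0,"gripper":-1},{"x":1,"y":0,"z":0,"turn":0,"gripper":-1},{"x":0.9,"y":0.05,"z":0,"turn":0,"gripper":-1},{"x":0.1,"y":0,"z":0,"turn":0,"gripper":-1},{"x":0,"y":0,"z":0,"turn":0,"gripper":-1}]'
python3 -m creep '[{"x":0,"y":0,"z":0.8,"turn":0,"gripper":-1},{"x":0,"y":0,"z":0.8,"turn":0,"gripper":-1},{"x":0,"y":0,"z":0.8,"turn":0,"gripper":-1},{"x":0,"y":0,"z":0.8,"turn":0,"gripper":-1},{"x":0,"y":0,"z":0.8,"turn":0,"gripper":-1},{"x":0,"y":0,"z":0,"turn":0,"gripper":-1}]'
python3 - <<'E'
from h import *
snap("wrist","w3.png");snap("side","s3.png")
a=cv2.imread("pics/w3.png");b=cv2.imread("pics/s3.png")[120:260,180:367]
cv2.imwrite("pics/c3.png",np.hstack([cv2.resize(a,(420,315)),cv2.resize(b,(380,315))][:1]+[cv2.resize(b,(380,315))]))
E
```

```text
t: 17.1
eef_pos: [0.716, -0.0398, 0.3488]
eef_rot: [-3.141, -0.005, 0.002]
ft_force: [0.2, 0.6, -0.0]
gripper_width: -0.0001
finger_force: 0.0
t: 17.85
eef_pos: [0.7157, -0.04, 0.2666]
eef_rot: [-3.141, -0.004, 0.006]
ft_force: [0.5, -0.8, -0.3]
gripper_width: -0.0002
finger_force: 0.0
```

View pics/c3.png

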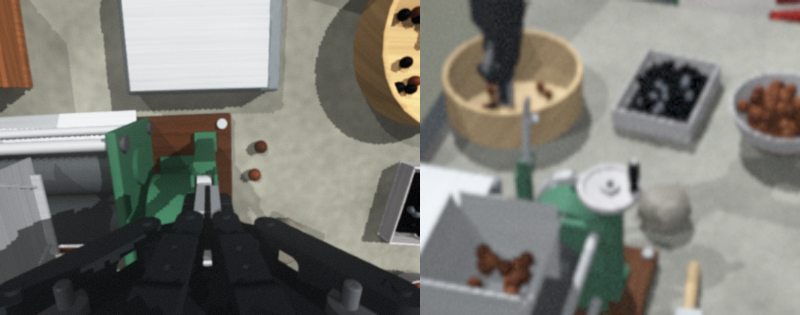

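The shut fingertips are on the far side of the raised arm, with the tip at about (505,100) and the bar at about (527,100) in the side crop. Next I'll swing it over.

```bash
python3 -m creep '[{"x":-0.7,"y":0,"z":0,"turn":0,"gripper":-1},{"x":-0.7,"y":0,"z":0.05,"turn":0,"gripper":-1},{"x":-0.7,"y":0,"z":0.1,"turn":0,"gripper":-1},{"x":-0.6,"y":0,"z":0.25,"turn":0,"gripper":-1},{"x":-0.6,"y":0,"z":0.35,"turn":0,"gripper":-1},{"x":-0.5,"y":0.05,"z":0.45,"turn":0,"gripper":-1},{"x":-0.47,"y":0.05,"z":0.48,"turn":0,"gripper":-1},{"x":0,"y":0,"z":0,"turn":0,"gripper":-1}]'
```

```text
t: 18.95
eef_pos: [0.6298, -0.0423, 0.2339]
eef_rot: [-3.141, -0.004, 0.005]
ft_force: [0.1, -0.6, 0.1]
gripper_width: 0.0003
finger_force: 0.0
```

```bash
python3 -m creep '[{"x":-0.35,"y":0,"z":0.55,"turn":0,"gripper":-1},{"x":-0.3,"y":0,"z":0.6,"turn":0,"gripper":-1},{"x":-0.12,"y":0,"z":0.4,"turn":0,"gripper":-1},{"x":-0.1,"y":0,"z":0.4,"turn":0,"gripper":-1},{"x":0,"y":0,"z":0.1,"turn":0,"gripper":-1},{"x":0,"y":0,"z":0,"turn":0,"gripper":-1}]'
```

```text
t: 19.7
eef_pos: [0.6139, -0.0423, 0.1947]
eef_rot: [-3.142, -0.004, 0.0]
ft_force: [0.1, 0.4, 0.0]
gripper_width: -0.0002
finger_force: 0.0
```

Run:
```python
from h import *
for cam in("side","top"):
    c,im=snap(cam,cam+"4.png");print(cam,find("lock_tab",cam,c),find("lock_arm",cam,c))
a=cv2.imread("pics/side4.png")[150:250,210:310];b=cv2.imread("pics/top4.png")[140:240,240:340]
cv2.imwrite("pics/c4.png",np.hstack([cv2.resize(i,(400,400),interpolation=cv2.INTER_CUBIC) for i in(a,b)]))
```

```text
side [([0.4214, 0.0531, 0.0135], 0.63), ([0.6434, -0.0343, 0.1829], 0.59), ([0.5135, 0.0072, 0.2228], 0.16)] [([0.5718, -0.4507, 0.0199], 0.7), ([0.64, -0.0336, 0.1851], 0.59)]
top [] []
```

View pics/c4.png

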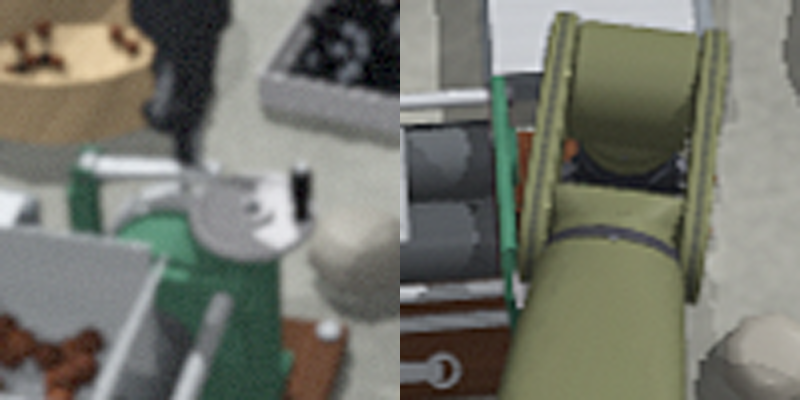

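The arm has swung over and lies almost level under the fingers, with the bar from (85,165) to (190,170) in the side crop. Now I'll press it in.

```bash
python3 -m creep '[{"x":0,"y":0,"z":0.2,"turn":0,"gripper":-1},{"x":0,"y":0,"z":0.2,"turn":0,"gripper":-1},{"x":0,"y":0,"z":0.1,"turn":0,"gripper":-1},{"x":0,"y":0,"z":0,"turn":0,"gripper":-1}]'
```

```text
t: 20.5
eef_pos: [0.6136, -0.0423, 0.1843]
eef_rot: [-3.141, -0.004, 0.001]
ft_force: [0.5, 0.4, 0.4]
gripper_width: 0.0
finger_force: 0.0
```

```bash
python3 -m creep '[{"x":0,"y":0,"z":0.1,"turn":0,"gripper":-1},{"x":0,"y":0,"z":0,"turn":0,"gripper":-1}]'
```

```text
t: 20.75
eef_pos: [0.614, -0.0424, 0.183]
eef_rot: [3.142, 0.004, 0.001]
ft_force: [1.1, -0.5, 1.6]
gripper_width: 0.0001
finger_force: 0.6
```

```bash
python3 -m creep '[{"x":0,"y":0,"z":0.06,"turn":0,"gripper":-1},{"x":0,"y":0,"z":0,"turn":0,"gripper":-1}]'
```

```text
t: 21.0
eef_pos: [0.614, -0.0424, 0.1829]
eef_rot: [3.141, 0.005, 0.001]
ft_force: [-2.4, 0.5, 6.1]
gripper_width: 0.0001
finger_force: 2.7
```

```bash
python3 -m creep '[{"x":0,"y":0,"z":0.06,"turn":0,"gripper":-1},{"x":0,"y":0,"z":0,"turn":0,"gripper":-1}]'
```

```text
t: 21.25
eef_pos: [0.614, -0.0424, 0.1828]
eef_rot: [3.141, 0.005, 0.001]
ft_force: [-4.5, 0.4, 9.0]
gripper_width: -0.0
finger_force: 4.7
```

```bash
python3 -m creep '[{"x":0,"y":0,"z":0.12,"turn":0,"gripper":-1},{"x":0,"y":0,"z":0,"turn":0,"gripper":-1},{"x":0,"y":0,"z":0,"turn":0,"gripper":-1}]'
```

```text
t: 21.62
eef_pos: [0.6141, -0.0424, 0.1826]
eef_rot: [3.141, 0.005, 0.002]
ft_force: [-8.9, 1.2, 16.4]
gripper_width: 0.0001
finger_force: 8.6
```

```bash
python3 -m creep '[{"x":0,"y":0,"z":-0.3,"turn":0,"gripper":-1},{"x":0,"y":0,"z":-0.5,"turn":0,"gripper":-1},{"x":0,"y":0,"z":-1,"turn":0,"gripper":-1},{"x":0,"y":0,"z":-1,"turn":0,"gripper":-1},{"x":0,"y":0,"z":-1,"turn":0,"gripper":-1},{"x":0,"y":0,"z":-1,"turn":0,"gripper":-1},{"x":-1,"y":0,"z":-1,"turn":0,"gripper":-1},{"x":-1,"y":0,"z":-1,"turn":0,"gripper":-1},{"x":-1,"y":0,"z":0,"turn":0,"gripper":-1},{"x":-0.5,"y":0,"z":0,"turn":0,"gripper":-1},{"x":0,"y":0,"z":0,"turn":0,"gripper":-1}]'
python3 - <<'E'
from h import *
c,im=snap("wrist","w5.png");s,i2=snap("side","s5.png");print(c["xyz"],find("lock_arm","wrist",c),find("handle_grip","wrist",c))
a=im[20:300,170:450,::-1];b=i2[150:250,210:310,::-1]
cv2.imwrite("pics/c5.png",np.hstack([cv2.resize(i,(400,400),interpolation=cv2.INTER_CUBIC) for i in(a,b)]))
E
```

```text
t: 23.0
eef_pos: [0.5435, -0.0426, 0.3142]
eef_rot: [3.142, 0.004, 0.001]
ft_force: [0.4, -0.1, -0.4]
gripper_width: -0.0001
finger_force: 0.0
[ 0.61128547 -0.04284287  0.45765279] [([0.6441, -0.0444, 0.1859], 0.8), ([0.5242, -0.1747, 0.0426], 0.36)] [([0.52, -0.0026, 0.2341], 0.9)]
```

View pics/c5.png

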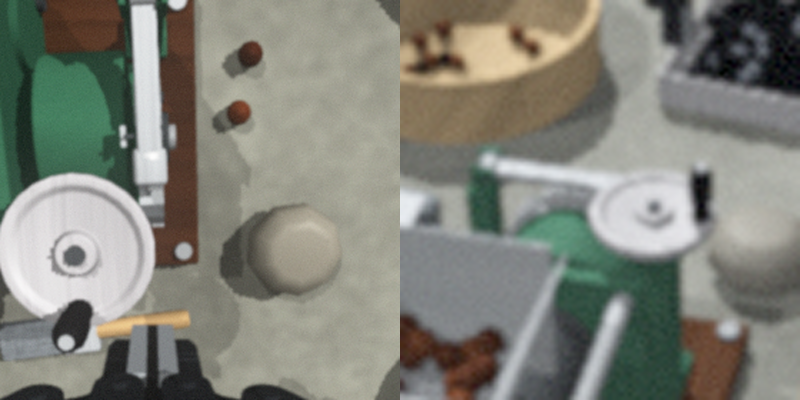

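The lock arm lies level over the disc: the tab is at about (150,163) in the left crop, and the bar ran solid at 183 mm, its fully home height. The handle is still on the -x side and nothing else has moved.

```bash
python3 -c "
from cell import *
print(job_done())"
```

```text
the job is handed in; nothing more can be done
None
```

I cranked the handwheel about 3.6 turns clockwise to the 3rd notch and pressed the lock arm down level, stopping solid at the height where its tooth is fully home; everything is released, nothing else on the table appears moved, and the job was handed in at about 23 s.

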